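Pack the pail and fasten the case

ROBOT

A 6-joint arm with a two-finger parallel gripper is mounted at the origin on the work surface. World frame = base frame: x ahead of the robot, y to its left, z up, the work surface at z = 0. Lengths are in m, angles in rad, forces in N, time in s.
With the tool pointing down it reaches from about 0.275 to 0.825 m from the base axis. Payload 4.9 kg.
Tool frame: the origin (TCP) lies between the finger pads; the fingertips stand 17 mm ahead of it and the grasp point (between the pads) lies 2 mm behind it; z points along the fingers, y is the line along which they close (so a half turn about z gives the same grasp; the last joint's range is limited). The gripper opens to 85 mm and grips with 20 to 120 N. Pads are 22 mm wide; open, the fingers measure 114 mm over their backs; the gripper's body (76 mm by 85 mm) begins 54 mm behind the grasp point. The pads swing forward as they close: fully open they stand 13 mm farther back than shut.
Start: joints at [1.075, 0.326, -0.193, 1.052, 0, 1.437], TCP at [0.195, 0.514, 0.248] pointing down, gripper open.
Joint ranges: [-2.65, 2.65], [-0.97, 1.79], [-1.3, 1.35], [-1.93, 2.1], [-1.47, 1.37], [-3.14, 3.14]. Speed limits (rad/s): [2.57, 2.57, 3.14, 3.14, 3.14, 3.14].

INTERFACE

Orientations are given as a unit quaternion [w, x, y, z].
In Python, from station import get_obs, imaging, r gives the robot as it stands. The module is installed in compiled form; this text tells all that it offers.
- The arm moves only by the shell command python3 -m creep 'ROWS' [FORCE]. ROWS is a JSON object of lists of equal length, an entry for each row: "xyz": the shift along the tool's x, y, z as a fraction of full scale, a list of three; "dr": the turn, a rotation vector about the tool's x, y, z as a fraction of full scale, a list of three; "hand": the opening, from -1 (shut) to 1 (fully open). A call has 1 to 5 rows; each row is the pose to reach, as a shift and turn from the pose commanded when the call began, along the tool's axes at that moment, turning the shorter way round; what a row does not reach only later rows make up. Full scale, the value 1, is 0.15 m for a shift and 180 degrees for a turn. A row lasts 1/10 s, in which the tool goes at most 50 mm and 8.59 degrees, less where a joint would pass 70% of its speed; a pose out of reach is approached as far as the arm can. A call with a number of a shift or a turn outside -1 to 1 is refused whole. A call with a gripper value outside its range is refused whole. The fingers move at their own pace and stop on an object; FORCE is the grip in N (left out, the last holds). Time passes only in rows, so rows that repeat a pose let the fingers close. It gives the time, the measured TCP pose, the force, the opening and the grip force at its end, in the units of the state.
- get_obs(): the state, without advancing time (a new reading comes with each control period).
- imaging.get_image(name): name is "scene" or "top"; returns a dict with "image" (384x512x3 uint8, blue, green, red), "depth" (384x512 float32, m along the optical axis (not along the pixel's ray), 0 where there is no reading), "vfov" (degrees; the focal length in pixels is half the picture's height over the tangent of half this angle, whatever the lens; pixels are square), "cx", "cy" (the principal point, pixels), "R" (3x3) and "t" (3): a world point X has camera coordinates R X + t. Camera axes: x right, y down, z forward; pixel columns grow to the right and rows downward; lengths in m; the calibration is good to about 2 mm. A picture is of the moment at which its call begins.
- r.hand_in(): hands the job in; it is judged then, once.
The state is a dict: "clock": time; "joint_positions": joint angles; "joint_velocities": joint speeds; "tau": joint torques, N m; "tool_pos": TCP position; "ee_rot": TCP orientation; "force": force on the tool from outside, world axes, zero at the start; "wrist_torque": the same for the moment, N m; "opening": opening from 0.0 (shut) to 1.0 (fully open); "grasp_force": force on a finger pad.
Only numpy, scipy, OpenCV 4.12 (cv2) and the standard library are available. Lean on these libraries where they do the work, as an engineer would, in place of code of your own. Each camera call takes 0.05 s, during which the arm holds its last target. There are 200 camera calls.

TASK

Pack the shallow steel pail for the customer: lift it up off its hook and set it down, without dropping it, on the cork pad in the free compartment of the plywood case. Then shut the lid fully, and only after that turn both turnbuttons so that their arms point straight back over the lid. Leave the tall pail hanging and all the other wares standing where they are.

Things in the scene. Friction and masses are not known exactly. Their poses are not given: they have to be found in the camera images.
- pail: The pail to pack: SHALLOW open steel pail, outer diameter 84 mm (89 over rim), body 48 mm high, with a rigid wire bail in its own y-z plane: straight top wire 5 mm thick, 72 mm long along y, centre 87 mm above the origin; 93 mm high in all. Origin: centre of its underside, z up. About 0.18 kg. Hangs upright by the bail from one of the stand's two double hooks (which one varies).
- pail_grip (a point): Centre of the dark wooden hand grip on the shallow pail's bail: cylinder 12 mm thick, 36 mm long along the pail's y, 87 mm above the pail's underside. Pinch it from above, fingers closing along the pail's x, between the two prongs of the hook.
- tall_pail: A bystander of the same kind and diameter, but its body is 85 mm high (124 mm from underside to bail wire); hangs from the stand's other double hook. Too tall for the case. Origin at the centre of its underside.
- stand: Fixed steel hook stand, origin on the table under the line of the hung bails. Base plate 140 x 200 mm, 8 mm thick, x from -25 to +115 mm; post at x = +85 mm, y = 0; on it, 194 mm up, a crossbar 12 mm thick along y. Nothing stands above the crossbar. Double hooks at stand y = +65 and -65 mm (see hook_a).
- case: Fixed open plywood case, outer 120 (x) x 234 (y) x 112 (z) mm, walls and floor 6 mm, origin at the centre of its underside, front facing -x. A divider at y = 0 (96 mm high) makes two compartments 108 x 108 mm, centred at y = +57 and -57 mm: one holds a canister, the other is free (which varies). Two blocks (36 x 32 mm, top 122 mm up) on the front at y = +70 and -70 mm carry the turnbuttons.
- pad: Square cork pad 98 x 98 x 6 mm, fixed on the floor of the case's free compartment: the place for the pail. Origin at the centre of its underside (6 mm above the case's underside); the pail stands on its top, 12 mm above the case's underside.
- canister: Closed round steel canister, 86 mm diameter, 89 mm high, packed already in the other compartment. Origin at the centre of its underside.
- lid (a joint): Angle of the plywood lid, rad: 0 shut, grows as it opens; starts open at 1.5 to 1.85. Lid 122 x 234 x 8 mm, hinged on top of the case's far (+x) wall (case x = +60, z = 112.5 mm), no handle; the hinge is stiff (0.2 N m), it stays at any angle: push it from behind, then from above. Shut, its top is 120.5 mm above the table, its front edge at case x = -62 mm.
- lid_edge (a point): Middle of the lid's free edge (122 mm from the hinge, half way through the thickness).
- lid_hinge (a point): Middle of the lid's hinge line, on the top of the case's far wall; the axis is the case's y.
- button_left (a joint): Turn of the left turnbutton (case y = +70 mm) about its upright pivot, rad, anticlockwise from above: 0 = its arm points straight back over the lid (case +x); +1.57 = along the case's front, pointing to case +y. Starts at +1.25 to +1.9, clear of the lid. Turns from -2.4 to 2.4, light friction.
- button_right (a joint): The same for the right turnbutton (case y = -70 mm): 0 = straight back over the lid; -1.57 = pointing to case -y. Starts about -1.25 to -1.9.
- button_left_tab (a point): Middle of the top face of the left turnbutton's thumb tab, on the pivot axis, 156 mm above the table; x axis along the arm. Upright tab 28 mm long (along the arm), 10 mm thick, 26 mm tall, standing on a steel arm 14 mm wide, 7 mm thick, that reaches 43 mm from the pivot, underside 123 mm above the table. The pivot is 22 mm in front of the shut lid's edge.
- button_right_tab (a point): The same point of the right turnbutton.
- flask: Bystander: tall steel flask, 58 mm diameter, 210 mm high, standing between stand and case. Origin under its centre.
- tumbler: Bystander: steel tumbler, 62 mm diameter, 145 mm high, standing in front of the case between the turnbuttons. Origin under its centre.
- plates: Bystander: stack of steel plates, 170 mm diameter, 65 mm high, beyond the flask. Origin under its centre.
- bowls: Bystander: stack of steel bowls, 90 mm diameter, 66 mm high, near the robot. Origin under its centre.
- katoris: Bystander: stack of small bowls, 76 mm diameter, 54 mm high, in front of the stand. Origin under its centre.
- hook_a (a point): Where a bail's middle hangs on the double hook at stand y = +65 mm, 200 mm above the table. Two prongs, 6 mm thick, 29 mm either side along y, run from the crossbar (stand +x) level to 12 mm in front, then rise 12 mm to tips 22 mm in front. To unhook: lift about 20 mm (over 30 mm the pail's rim meets the prongs from below), draw it forward (stand -x) by over 65 mm, off the prongs, then raise.
- hook_b (a point): The same point of the double hook at stand y = -65 mm.
There are look-alikes about, which are no part of the job. What is shaped like the pail but pink, red or turquoise is not meant.

How it is judged:
By the outcome, as a careful person would: the job done as asked, in the order asked, and still so for the second after the job is handed in, with the robot touching nothing.
It also fails if it takes over 72 s, if anything falls off the work surface, if the arm or the gripper's body presses on something with over 40 N, if the wrist force passes 120 N, or if a joint passes its speed limit or range.

## Working session

There is one attempt and no reset: what is moved stays moved. The work goes in short steps, Python scripts to look and compute and a shell command to move; the robot and the scene stay as the last step left them, time stands still between calls to the robot, and variables do not carry over. Pictures are saved under pics/ and viewed, at most 10 in all, crops included, and the job is handed in when it is done.

```bash
mkdir -p pics; cat > h.py <<'E'
import numpy as np, cv2
from station import get_obs, imaging, r
def grab(n):
    d=imaging.get_image(n); im=d["image"]; f=im.shape[0]/2/np.tan(np.radians(d["vfov"])/2)
    d["f"]=f; v,u=np.mgrid[0:im.shape[0],0:im.shape[1]]; z=d["depth"]
    P=np.stack([(u-d["cx"])/f*z,(v-d["cy"])/f*z,z],-1)
    d["W"]=(P-d["t"])@d["R"]; d["W"][z==0]=np.nan
    return d
E
python3 - <<'E'
from h import *
import pickle
o=get_obs(); print({k:np.round(v,3).tolist() for k,v in o.items()})
D={}
for n in("scene","top"):
    d=grab(n); D[n]=d; cv2.imwrite(f"pics/{n}0.png",cv2.resize(d["image"],(800,600),interpolation=cv2.INTER_CUBIC))
    print(n,d["f"],d["cx"],d["cy"],np.round(-d["R"].T@d["t"],3),np.round(d["R"],2).tolist())
pickle.dump(D,open("d0.pkl","wb"))
E
```

```text
{'clock': 0.0, 'joint_positions': [1.075, 0.327, -0.194, 1.052, -0.0, 1.437], 'joint_velocities': [-0.0, 0.0, 0.003, 0.001, -0.0, 0.001], 'tau': [0.002, -44.34, 26.244, 0.016, 0.0, 0.0], 'tool_pos': [0.194, 0.514, 0.248], 'ee_rot': [-0.0, 0.18, 0.984, -0.001], 'force': [-0.192, 0.075, 0.357], 'wrist_torque': [-0.019, -0.032, -0.024], 'grasp_force': 0.0, 'opening': 1.0}
scene 404.322136328095 256.63304512645624 197.67759513196268 [0.988 0.547 1.073] [[-0.83, 0.56, -0.0], [0.44, 0.64, -0.63], [-0.35, -0.52, -0.78]]
top 358.28690707199246 254.7598016501706 191.12972202634012 [ 0.38  -0.092  0.999] [[-0.03, -1.0, -0.04], [-0.98, 0.04, -0.19], [0.19, 0.04, -0.98]]
```

View pics/scene0.png

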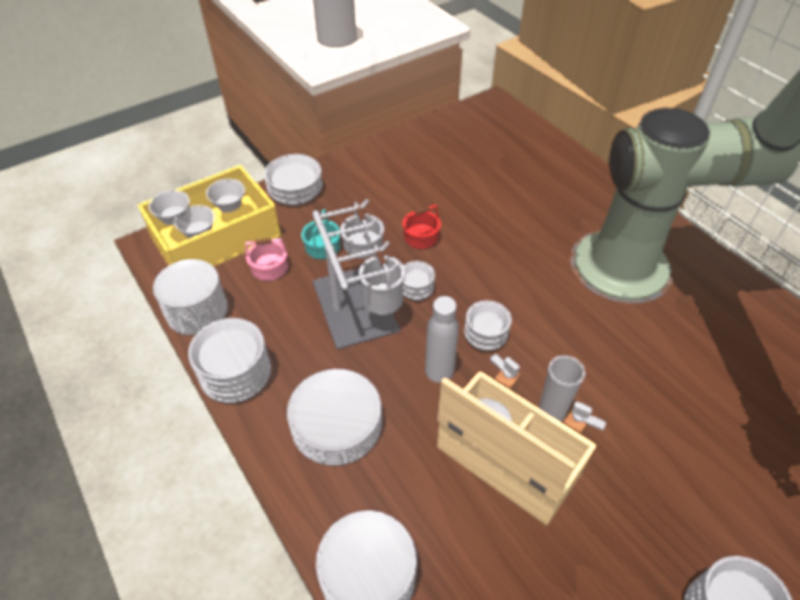

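View pics/top0.png

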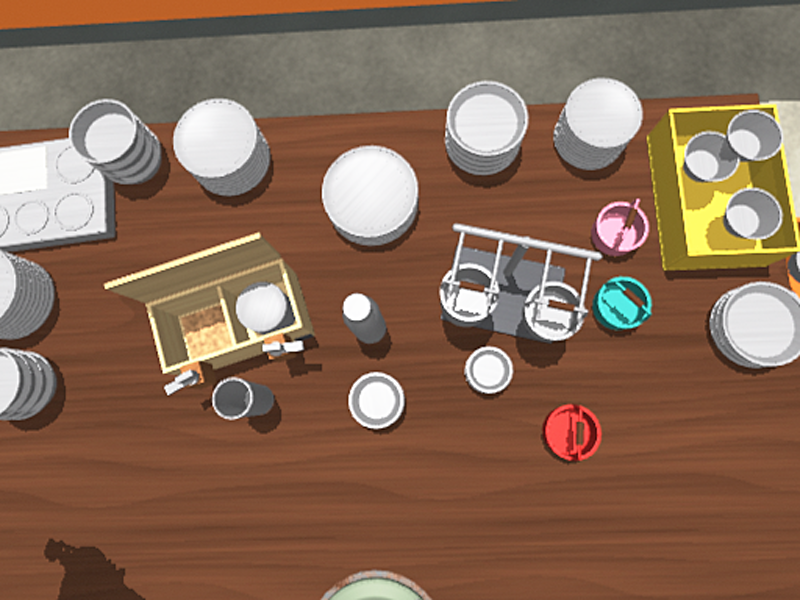

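Scene: hung pails at (362,233) and (382,285); in the top view they are at (555,310) and (468,290). The case is at (225,310) with its free (left) compartment and cork at (205,335), and the buttons at (185,380) and (283,347). The pink (620,228), turquoise (622,303) and red (572,432) pails are look-alikes. I'll use a crop and depth to tell the steel pails apart.

```bash
python3 - <<'E'
from h import *
import pickle
D=pickle.load(open("d0.pkl","rb"))
S=D["scene"]["image"][115:225,190:290]; T=D["top"]["image"][135:230,275:385]
a=cv2.resize(S,(400,440),interpolation=cv2.INTER_CUBIC); b=cv2.resize(T,(400,345),interpolation=cv2.INTER_CUBIC)
c=np.zeros((440,800,3),np.uint8); c[:,:400]=a; c[:345,400:]=b; cv2.imwrite("pics/pails.png",c)
W=D["top"]["W"]
c=cv2.resize(D["top"]["image"][140:260,60:210],(750,600),interpolation=cv2.INTER_CUBIC); cv2.imwrite("pics/case.png",c)
def pr(name,m):
    p=W[m]; 
    if len(p): print(name,len(p),np.round(np.nanmin(p,0),4),np.round(np.nanmax(p,0),4),np.round(np.nanmedian(p,0),4))
z=W[...,2]; v,u=np.mgrid[0:384,0:512]
for n,(u0,v0) in dict(pA=(299,186),pB=(355,198)).items():
    m=(abs(u-u0)<12)&(abs(v-v0)<14); h=np.histogram(z[m&(z<.3)],bins=np.arange(0,.3,.01)); print(n,[(round(e,2),int(k)) for k,e in zip(*h) if k>5])
box=(u<210)&(u>60)&(v>140)&(v<275)
h=np.histogram(z[box],bins=np.arange(0,.3,.005)); print([(round(float(e),3),int(k)) for k,e in zip(*h) if k>15])
E
```

```text
pA [(np.float64(0.07), 169), (np.float64(0.08), 178), (np.float64(0.09), 20), (np.float64(0.1), 19), (np.float64(0.11), 20), (np.float64(0.12), 21), (np.float64(0.13), 19), (np.float64(0.14), 20), (np.float64(0.15), 12), (np.float64(0.16), 9), (np.float64(0.19), 32), (np.float64(0.2), 99)]
pB [(np.float64(0.11), 370), (np.float64(0.12), 39), (np.float64(0.13), 28), (np.float64(0.14), 21), (np.float64(0.15), 16), (np.float64(0.19), 34), (np.float64(0.2), 106)]
[(0.0, 6105), (0.005, 354), (0.01, 767), (0.015, 145), (0.02, 112), (0.025, 116), (0.03, 138), (0.035, 167), (0.04, 124), (0.045, 148), (0.05, 145), (0.055, 145), (0.06, 154), (0.065, 178), (0.07, 180), (0.075, 168), (0.08, 199), (0.085, 332), (0.09, 677), (0.095, 432), (0.1, 179), (0.105, 222), (0.11, 650), (0.115, 142), (0.12, 246), (0.125, 190), (0.13, 199), (0.135, 103), (0.14, 139), (0.145, 137), (0.15, 86), (0.155, 143), (0.16, 68), (0.165, 69), (0.17, 64), (0.175, 62), (0.18, 78), (0.185, 72), (0.19, 71), (0.195, 69), (0.2, 84), (0.205, 76), (0.21, 81), (0.215, 82), (0.22, 81), (0.225, 83), (0.23, 271), (0.235, 136)]
```

View pics/pails.png

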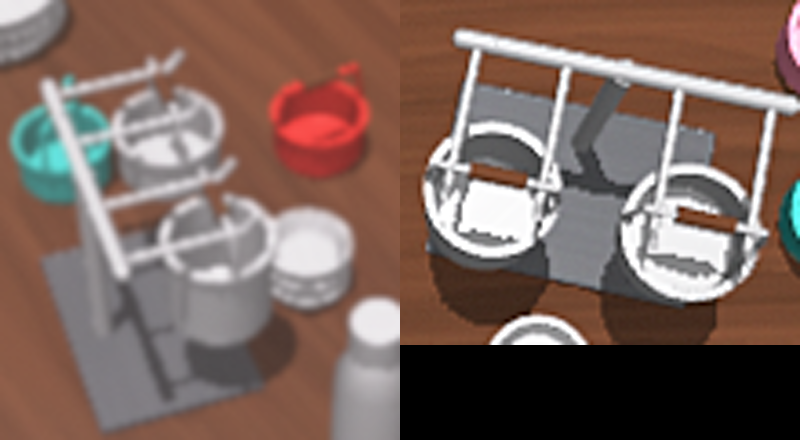

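View pics/case.png

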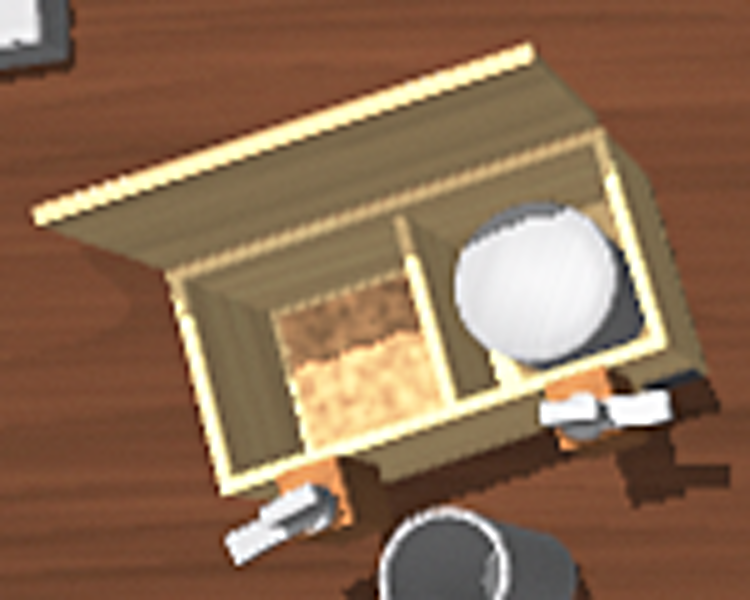

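Scene crop: the left/rear pail, beside the turquoise one (165,140), is shallow, and the front one (215,270) is tall. In the top view the right one, B (full px 355,198), has its floor at z≈0.11, which matches the shallow pail (0.2−0.087). A's floor at 0.07–0.08 is the tall pail. So B is the target. The case crop shows cork in the left compartment at (370,360), the left tab at (300,508) and the right tab at (575,412).

```bash
cat > meas.py <<'E'
from h import *
import pickle
D=pickle.load(open("d0.pkl","rb")); d=D["top"]; W=d["W"]; im=d["image"].astype(int); z=W[...,2]; v,u=np.mgrid[0:384,0:512]
C=-d["R"].T@d["t"]
def ray(px,zz):
    r=d["R"].T@np.array([(px[0]-d["cx"])/d["f"],(px[1]-d["cy"])/d["f"],1]); return C+r*(zz-C[2])/r[2]
b,g,rr=im[...,0],im[...,1],im[...,2]
# grips
for n,u0,v0 in(("A",299,186),("B",355,198)):
    m=(abs(u-u0)<24)&(abs(v-v0)<22)&(rr>b*1.5)&(rr>60)&(z>.185)&(z<.22)
    c=np.array([u[m].mean(),v[m].mean()]); p=W[m]; q=np.linalg.svd((p-p.mean(0))[:,:2])[2][0]
    print("grip",n,m.sum(),c,np.round(ray(c,.203),4),np.round(np.median(p,0),4),"dir",np.degrees(np.arctan2(q[1],q[0])))
# crossbar
m=(u>285)&(u<386)&(v>140)&(v<168)&(z>.18)&(z<.215); p=W[m][:,:2]; 
vx,vy,x0,y0=cv2.fitLine(p.astype(np.float32),cv2.DIST_HUBER,0,.01,.01).ravel(); print("bar",vx,vy,x0,y0,np.degrees(np.arctan2(vy,vx)),len(p),p.min(0),p.max(0))
# case rim
m=(u<200)&(u>90)&(v>160)&(v<245)&(z>.106)&(z<.1165)&(rr>150)&(rr-b>40)
print("rim",m.sum()); R=cv2.minAreaRect(W[m][:,:2].astype(np.float32)); print(R); print(cv2.boxPoints(R))
# cork
m=(u<150)&(u>105)&(v>190)&(v<235)&(z>.003)&(z<.02); print("cork",np.median(W[m],0),m.sum())
# tabs
for n,(u0,v0) in dict(L=(120,242),R=(175,223)).items():
    m=(abs(u-u0)<16)&(abs(v-v0)<12)&(z>.147)&(z<.165); p=W[m]; c=[u[m].mean(),v[m].mean()]
    print("tab",n,m.sum(),np.round(ray(c,.156),4),np.round(np.median(p,0),4),cv2.minAreaRect(p[:,:2].astype(np.float32)))
    m=(abs(u-u0)<20)&(abs(v-v0)<17)&(z>.125)&(z<.137)&(abs(rr-b)<25); p=W[m]; print(" arm",m.sum(),cv2.minAreaRect(p[:,:2].astype(np.float32)))
m=(u>65)&(u<175)&(v>145)&(v<185)&(z>.225); p=W[m]; print("lidtop",np.median(p,0),p.min(0),p.max(0))
for n,u0,v0,zz in(("tumbler",150,254,.145),("flask",228,196,.21),("bowls",240,256,.066),("kat",313,236,.054)):
    m=(abs(u-u0)<22)&(abs(v-v0)<22)&(abs(z-zz)<.006); (x,y),rad=cv2.minEnclosingCircle(W[m][:,:2].astype(np.float32)); print(n,m.sum(),round(x,4),round(y,4),round(rad,4))
E
python3 meas.py
```

```text
grip A 64 [301.640625 182.9375  ] [ 0.5506 -0.1684  0.203 ] [ 0.55   -0.1688  0.2049] dir -103.4613927977592
grip B 67 [359.11940299 195.23880597] [ 0.5178 -0.2944  0.203 ] [ 0.5176 -0.2934  0.2051] dir 76.35165644211084
bar 0.24065107 0.9706117 0.6094018 -0.26400205 76.07503 626 [ 0.58223743 -0.35778078] [ 0.64534507 -0.14433067]
rim 502
((0.5374003648757935, 0.22916240990161896), (0.12173499166965485, 0.2350824773311615), 17.052490234375)
[[0.44474012 0.3236869 ]
 [0.51367754 0.09893944]
 [0.6300606  0.13463792]
 [0.5611232  0.35938537]]
cork [0.52648654 0.30002254 0.01191959] 949
tab L 59 [0.4362 0.269  0.156 ] [0.4361 0.2695 0.1554] ((0.4362431764602661, 0.27038463950157166), (0.010406186804175377, 0.026503799483180046), 28.678058624267578)
 arm 97 ((0.4233512878417969, 0.26481005549430847), (0.08812570571899414, 0.038826361298561096), 78.12220001220703)
tab R 55 [0.4764 0.1358 0.156 ] [0.4767 0.1353 0.1564] ((0.47701090574264526, 0.13617047667503357), (0.010613987222313881, 0.025929853320121765), 5.283880710601807)
 arm 97 ((0.47676727175712585, 0.11935099214315414), (0.049917079508304596, 0.019969480112195015), 88.19934844970703)
lidtop [0.59450938 0.24777878 0.23411062] [0.56058237 0.13422972 0.22512081] [0.63361303 0.35883045 0.23826097]
tumbler 126 0.4025 0.1988 0.0314
flask 246 0.5242 -0.0005 0.0201
bowls 303 0.3938 -0.0137 0.0449
kat 238 0.4387 -0.2031 0.0381
```

```bash
cat > plan.py <<'E'
import sys, numpy as np
from scipy.spatial.transform import Rotation as Ro
from station import get_obs
# args: waypoints "x,y,z,yaw(deg of tool y)" ; each printed as one call's end values
o=get_obs(); p=np.array(o["tool_pos"]); q=Ro.from_quat(np.array(o["ee_rot"])[[1,2,3,0]])
y=q.as_matrix()[:,1]; print("now",np.round(p,4),"yaw",round(np.degrees(np.arctan2(y[1],y[0])),2),"tilt",np.round(q.as_matrix()[:,2],3),"F",np.round(o["force"],1),"open",round(o["opening"],3),"gf",o["grasp_force"],"t",o["clock"],"j",np.round(o["joint_positions"],2))
for a in sys.argv[1:]:
    x,yy,z,w=map(float,a.split(",")); w=np.radians(w); Y=np.array([np.cos(w),np.sin(w),0]); Z=np.array([0,0,-1.]); T=np.stack([np.cross(Y,Z),Y,Z],1)
    t=np.array([x,yy,z]); print(a,"xyz",np.round(q.as_matrix().T@(t-p)/.15,3),"dr",np.round((q.inv()*Ro.from_matrix(T)).as_rotvec()/np.pi,3)); p=t; q=Ro.from_matrix(T)
E
python3 plan.py .24,.40,.34,50 .30,.27,.34,30 .36,.14,.34,10 .41,.01,.34,-13.9 .46,-.12,.34,-13.9 .515,-.25,.34,-13.9 .5178,-.294,.25,-13.9
```

```text
now [0.1944 0.514  0.2476] yaw 69.27 tilt [-0.001 -0.001 -1.   ] F [-0.2 -0.4  0.3] open 1.001 gf 0.0 t 0.1 j [ 1.07  0.33 -0.19  1.05 -0.    1.44]
.24,.40,.34,50 xyz [-0.553 -0.604 -0.615] dr [-0.     0.     0.107]
.30,.27,.34,30 xyz [-0.864 -0.407  0.   ] dr [0.    0.    0.111]
.36,.14,.34,10 xyz [-0.951 -0.087  0.   ] dr [0.    0.    0.111]
.41,.01,.34,-13.9 xyz [-0.911  0.178  0.   ] dr [0.    0.    0.133]
.46,-.12,.34,-13.9 xyz [-0.761  0.532  0.   ] dr [0. 0. 0.]
.515,-.25,.34,-13.9 xyz [-0.753  0.564  0.   ] dr [0. 0. 0.]
.5178,-.294,.25,-13.9 xyz [-0.28   0.089  0.6  ] dr [0. 0. 0.]
```

```bash
python3 -m creep '{"xyz":[[-0.1,-0.1,-0.2],[-0.25,-0.25,-0.4],[-0.4,-0.4,-0.6],[-0.55,-0.6,-0.615],[-0.55,-0.6,-0.615]],"dr":[[0,0,0.03],[0,0,0.06],[0,0,0.09],[0,0,0.107],[0,0,0.107]],"hand":[1,1,1,1,1]}' 40
python3 -m creep '{"xyz":[[-0.2,-0.1,0],[-0.4,-0.2,0],[-0.6,-0.3,0],[-0.86,-0.4,0],[-0.86,-0.4,0]],"dr":[[0,0,0.03],[0,0,0.06],[0,0,0.09],[0,0,0.11],[0,0,0.11]],"hand":[1,1,1,1,1]}'
python3 -m creep '{"xyz":[[-0.2,-0.02,0],[-0.4,-0.04,0],[-0.65,-0.06,0],[-0.95,-0.09,0],[-0.95,-0.09,0]],"dr":[[0,0,0.03],[0,0,0.06],[0,0,0.09],[0,0,0.11],[0,0,0.11]],"hand":[1,1,1,1,1]}'
python3 plan.py .41,.01,.34,-13.9 .46,-.12,.34,-13.9 .515,-.25,.34,-13.9 .5178,-.294,.25,-13.9
```

```text
clock: 0.6
tool_pos: [0.2408, 0.3983, 0.3417]
ee_rot: [0.001, 0.344, 0.939, 0.0]
force: [-0.0, 0.3, -0.4]
opening: 0.993
grasp_force: 0.0
clock: 1.1
tool_pos: [0.3017, 0.2694, 0.3401]
ee_rot: [0.0, 0.501, 0.865, -0.001]
force: [-0.6, -0.3, 0.2]
opening: 0.998
grasp_force: 0.0
clock: 1.6
tool_pos: [0.3621, 0.1393, 0.3401]
ee_rot: [0.0, 0.643, 0.766, -0.0]
force: [-0.0, 0.7, 0.4]
opening: 0.999
grasp_force: 0.0
now [0.3621 0.1393 0.3401] yaw 10.0 tilt [ 0.    -0.001 -1.   ] F [-0.   0.7  0.4] open 0.999 gf 0.0 t 1.6 j [ 0.18 -0.03 -0.38  1.22 -0.    1.57]
.41,.01,.34,-13.9 xyz [-0.905  0.165  0.002] dr [0.    0.    0.133]
.46,-.12,.34,-13.9 xyz [-0.761  0.532  0.   ] dr [0. 0. 0.]
.515,-.25,.34,-13.9 xyz [-0.753  0.564  0.   ] dr [0. 0. 0.]
.5178,-.294,.25,-13.9 xyz [-0.28   0.089  0.6  ] dr [0. 0. 0.]
```

```bash
python3 -m creep '{"xyz":[[-0.2,0.03,0],[-0.4,0.07,0],[-0.65,0.11,0],[-0.9,0.165,0],[-0.9,0.165,0]],"dr":[[0,0,0.04],[0,0,0.08],[0,0,0.11],[0,0,0.133],[0,0,0.133]],"hand":[1,1,1,1,1]}' >/dev/null
python3 -m creep '{"xyz":[[-0.2,0.14,0],[-0.4,0.28,0],[-0.6,0.42,0],[-0.76,0.532,0],[-0.76,0.532,0]],"dr":[[0,0,0],[0,0,0],[0,0,0],[0,0,0],[0,0,0]],"hand":[1,1,1,1,1]}' >/dev/null
python3 -m creep '{"xyz":[[-0.2,0.14,0],[-0.4,0.28,0],[-0.6,0.42,0],[-0.75,0.565,0],[-0.75,0.565,0]],"dr":[[0,0,0],[0,0,0],[0,0,0],[0,0,0],[0,0,0]],"hand":[1,1,1,1,1]}' >/dev/null
python3 plan.py .5178,-.294,.26,-13.8 .5178,-.294,.198,-13.8
```

```text
now [ 0.5178 -0.2452  0.3392] yaw -13.51 tilt [-0.     0.001 -1.   ] F [0.2 0.7 0.9] open 1.007 gf 0.0 t 3.1 j [-0.57  0.33  0.04  1.29  0.    1.24]
.5178,-.294,.26,-13.8 xyz [-0.317  0.076  0.528] dr [-0.    -0.     0.002]
.5178,-.294,.198,-13.8 xyz [0.    0.    0.413] dr [0. 0. 0.]
```

```bash
python3 -m creep '{"xyz":[[-0.1,0.03,0.1],[-0.2,0.05,0.25],[-0.317,0.076,0.4],[-0.317,0.076,0.528],[-0.317,0.076,0.528]],"dr":[[0,0,0.002],[0,0,0.002],[0,0,0.002],[0,0,0.002],[0,0,0.002]],"hand":[1,1,1,1,1]}'
python3 plan.py .5178,-.294,.198,-13.8
python3 - <<'E'
from h import *
d=grab("scene"); cv2.imwrite("pics/s1.png",cv2.resize(d["image"][80:260,170:320],(600,720))[:600])
E
```

```text
clock: 3.6
tool_pos: [0.5141, -0.2914, 0.2575]
ee_rot: [-0.003, 0.787, 0.617, -0.001]
force: [-0.7, 1.4, -0.3]
opening: 0.997
grasp_force: 0.0
now [ 0.5141 -0.2914  0.2575] yaw -13.83 tilt [-0.005  0.004 -1.   ] F [-0.7  1.4 -0.3] open 0.997 gf 0.0 t 3.6 j [-0.64  0.4  -0.06  1.12  0.    1.17]
.5178,-.294,.198,-13.8 xyz [-0.012  0.031  0.397] dr [-0.002 -0.001 -0.   ]
```

View pics/s1.png

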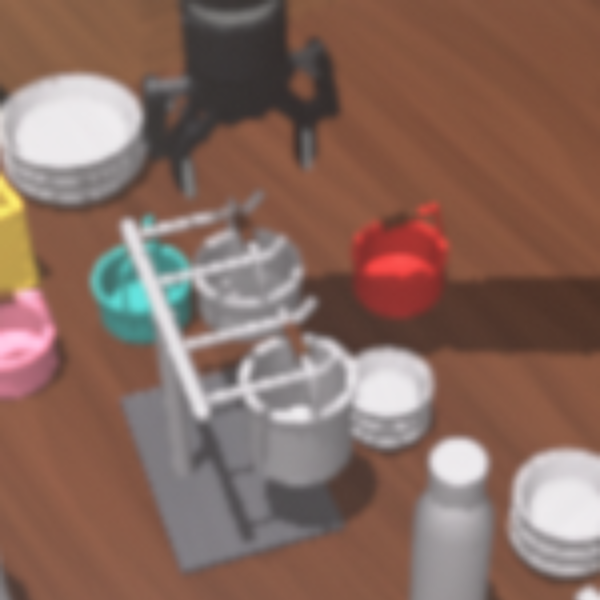

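The gripper (230,70) sits above the shallow pail's grip (240,215), with its fingers fore and aft of the bail. The alignment looks right, so I'll descend.

```bash
python3 plan.py .5178,-.294,.198,-13.8
python3 -m creep '{"xyz":[[0,0,0.1],[0,0,0.2],[0,0,0.3],[0,0,0.4],[0,0,0.4]],"dr":[[0,0,0],[0,0,0],[0,0,0],[0,0,0],[0,0,0]],"hand":[1,1,1,1,1]}'
python3 -m creep '{"xyz":[[0,0,0]],"dr":[[0,0,0]],"hand":[1]}' >/dev/null
python3 plan.py .5178,-.294,.198,-13.8
```

```text
now [ 0.5149 -0.2918  0.2595] yaw -13.81 tilt [-0.003  0.003 -1.   ] F [0.3 1.1 0.1] open 1.003 gf 0.0 t 3.65 j [-0.64  0.4  -0.05  1.12  0.    1.17]
.5178,-.294,.198,-13.8 xyz [-0.011  0.024  0.41 ] dr [-0.001 -0.001 -0.   ]
clock: 4.15
tool_pos: [0.5155, -0.2921, 0.2006]
ee_rot: [-0.001, 0.787, 0.617, -0.0]
force: [-0.5, -0.5, -0.9]
opening: 1.001
grasp_force: 0.0
now [ 0.5164 -0.2932  0.2025] yaw -13.83 tilt [ 0.001 -0.001 -1.   ] F [ 0.6 -0.9 -0.1] open 1.0 gf 0.0 t 4.25 j [-0.64  0.44 -0.15  0.99  0.    1.17]
.5178,-.294,.198,-13.8 xyz [-0.003  0.01   0.03 ] dr [ 0.  0. -0.]
```

```bash
python3 -m creep '{"xyz":[[0,0.01,0.03],[0,0.01,0.03],[0,0.01,0.03],[0,0.01,0.03],[0,0.01,0.03]],"dr":[[0,0,0],[0,0,0],[0,0,0],[0,0,0],[0,0,0]],"hand":[1,0,-0.5,-1,-1]}' 60
python3 -m creep '{"xyz":[[0,0,0],[0,0,0],[0,0,0],[0,0,0],[0,0,0]],"dr":[[0,0,0],[0,0,0],[0,0,0],[0,0,0],[0,0,0]],"hand":[-1,-1,-1,-1,-1]}'
python3 plan.py .5178,-.294,.218,-13.8
```

```text
clock: 4.75
tool_pos: [0.5175, -0.2941, 0.197]
ee_rot: [0.0, 0.787, 0.616, 0.0]
force: [-0.5, -0.3, 0.2]
opening: 0.33
grasp_force: 0.0
clock: 5.25
tool_pos: [0.5176, -0.2942, 0.197]
ee_rot: [0.0, 0.787, 0.616, 0.0]
force: [0.3, -0.6, 1.4]
opening: 0.122
grasp_force: 58.4
now [ 0.5176 -0.2942  0.197 ] yaw -13.89 tilt [ 0. -0. -1.] F [ 0.3 -0.6  1.4] open 0.122 gf 58.39678466320038 t 5.25 j [-0.64  0.45 -0.15  0.98 -0.    1.17]
.5178,-.294,.218,-13.8 xyz [ 0.002  0.001 -0.14 ] dr [ 0.     0.    -0.001]
```

```bash
python3 -m creep '{"xyz":[[0,0,-0.04],[0,0,-0.08],[0,0,-0.12],[0,0,-0.15],[0,0,-0.15]],"dr":[[0,0,0],[0,0,0],[0,0,0],[0,0,0],[0,0,0]],"hand":[-1,-1,-1,-1,-1]}'
python3 -m creep '{"xyz":[[0,0,0],[0,0,0]],"dr":[[0,0,0],[0,0,0]],"hand":[-1,-1]}'
python3 plan.py .5178,-.294,.218,-13.8
```

```text
clock: 5.75
tool_pos: [0.5178, -0.2943, 0.2203]
ee_rot: [0.001, 0.787, 0.616, 0.0]
force: [0.1, 0.0, -1.5]
opening: 0.117
grasp_force: 58.4
clock: 5.95
tool_pos: [0.5173, -0.2939, 0.2191]
ee_rot: [-0.0, 0.787, 0.616, -0.0]
force: [0.2, 0.7, -2.4]
opening: 0.117
grasp_force: 58.4
now [ 0.5173 -0.2939  0.2191] yaw -13.89 tilt [-0.  0. -1.] F [ 0.2  0.7 -2.4] open 0.117 gf 58.42153608798981 t 5.95 j [-0.64  0.43 -0.12  1.03 -0.    1.17]
.5178,-.294,.218,-13.8 xyz [0.    0.003 0.007] dr [-0. -0. -0.]
```

```bash
python3 -m creep '{"xyz":[[0,-0.05,0],[0,-0.1,0],[0,-0.17,0],[0,-0.24,0],[0,-0.3,0]],"dr":[[0,0,0],[0,0,0],[0,0,0],[0,0,0],[0,0,0]],"hand":[-1,-1,-1,-1,-1]}'
python3 -m creep '{"xyz":[[0,-0.07,0],[0,-0.14,0],[0,-0.21,0],[0,-0.28,0],[0,-0.28,0]],"dr":[[0,0,0],[0,0,0],[0,0,0],[0,0,0],[0,0,0]],"hand":[-1,-1,-1,-1,-1]}'
python3 plan.py .433,-.273,.345,-13.8 .40,-.17,.345,-1 .38,-.05,.345,17 .38,.07,.345,17 .43,.18,.345,17 .5203,.2825,.345,17
```

```text
clock: 6.45
tool_pos: [0.4725, -0.2829, 0.2194]
ee_rot: [-0.0, 0.787, 0.616, -0.0]
force: [-0.3, 0.4, -2.0]
opening: 0.119
grasp_force: 58.5
clock: 6.95
tool_pos: [0.4315, -0.2726, 0.2194]
ee_rot: [-0.0, 0.788, 0.616, -0.0]
force: [0.9, -0.2, -1.7]
opening: 0.113
grasp_force: 58.5
now [ 0.4315 -0.2726  0.2194] yaw -13.93 tilt [-0.001  0.001 -1.   ] F [ 0.9 -0.2 -1.7] open 0.113 gf 58.51929545402527 t 6.95 j [-0.71  0.28 -0.34  0.96 -0.    1.11]
.433,-.273,.345,-13.8 xyz [ 0.     0.009 -0.838] dr [-0.    -0.    -0.001]
.40,-.17,.345,-1 xyz [ 0.614 -0.377  0.   ] dr [ 0.     0.    -0.071]
.38,-.05,.345,17 xyz [ 0.798 -0.147  0.   ] dr [ 0.   0.  -0.1]
.38,.07,.345,17 xyz [0.765 0.234 0.   ] dr [0. 0. 0.]
.43,.18,.345,17 xyz [0.604 0.533 0.   ] dr [0. 0. 0.]
.5203,.2825,.345,17 xyz [0.477 0.775 0.   ] dr [0. 0. 0.]
```

```bash
python3 -m creep '{"xyz":[[0,0,-0.1],[0,0,-0.3],[0,0,-0.5],[0,0,-0.7],[0,0,-0.84]],"dr":[[0,0,0],[0,0,0],[0,0,0],[0,0,0],[0,0,0]],"hand":[-1,-1,-1,-1,-1]}' |grep -E 'tool|grasp'
python3 -m creep '{"xyz":[[0.1,-0.06,0],[0.22,-0.14,0],[0.35,-0.22,0],[0.48,-0.3,0],[0.61,-0.38,0]],"dr":[[0,0,-0.014],[0,0,-0.028],[0,0,-0.042],[0,0,-0.056],[0,0,-0.071]],"hand":[-1,-1,-1,-1,-1]}' |grep -E 'tool|grasp'
python3 -m creep '{"xyz":[[0.16,-0.03,0],[0.32,-0.06,0],[0.48,-0.09,0],[0.64,-0.12,0],[0.8,-0.15,0]],"dr":[[0,0,-0.02],[0,0,-0.04],[0,0,-0.06],[0,0,-0.08],[0,0,-0.1]],"hand":[-1,-1,-1,-1,-1]}' |grep -E 'tool|grasp'
python3 -m creep '{"xyz":[[0.15,0.05,0],[0.3,0.1,0],[0.45,0.14,0],[0.6,0.18,0],[0.76,0.23,0]],"dr":[[0,0,0],[0,0,0],[0,0,0],[0,0,0],[0,0,0]],"hand":[-1,-1,-1,-1,-1]}' |grep -E 'tool|grasp'
python3 -m creep '{"xyz":[[0.12,0.1,0],[0.24,0.2,0],[0.36,0.3,0],[0.48,0.42,0],[0.6,0.53,0]],"dr":[[0,0,0],[0,0,0],[0,0,0],[0,0,0],[0,0,0]],"hand":[-1,-1,-1,-1,-1]}' |grep -E 'tool|grasp'
python3 -m creep '{"xyz":[[0,0,0]],"dr":[[0,0,0]],"hand":[-1]}' >/dev/null
python3 plan.py .5198,.2825,.345,17 .5198,.2825,.24,17
```

```text
tool_pos: [0.4337, -0.2736, 0.3476]
grasp_force: 58.6
tool_pos: [0.3996, -0.17, 0.3454]
grasp_force: 58.6
tool_pos: [0.3795, -0.0493, 0.3456]
grasp_force: 58.6
tool_pos: [0.3795, 0.0698, 0.3456]
grasp_force: 58.6
tool_pos: [0.43, 0.1793, 0.3455]
grasp_force: 58.6
now [0.4306 0.1802 0.3451] yaw 17.05 tilt [ 0.001  0.001 -1.   ] F [-0.3 -0.9 -2.5] open 0.117 gf 58.64846706390381 t 9.55 j [ 0.24  0.12 -0.21  1.24  0.    1.51]
.5198,.2825,.345,17 xyz [0.477 0.769 0.002] dr [ 0. -0.  0.]
.5198,.2825,.24,17 xyz [0.  0.  0.7] dr [0. 0. 0.]
```

```bash
python3 -m creep '{"xyz":[[0.08,0.12,0],[0.18,0.28,0],[0.28,0.45,0],[0.38,0.62,0],[0.478,0.77,0]],"dr":[[0,0,0],[0,0,0],[0,0,0],[0,0,0],[0,0,0]],"hand":[-1,-1,-1,-1,-1]}' |grep -E 'tool|grasp'
python3 -m creep '{"xyz":[[0,0,0.1],[0,0,0.25],[0,0,0.4],[0,0,0.55],[0,0,0.67]],"dr":[[0,0,0],[0,0,0],[0,0,0],[0,0,0],[0,0,0]],"hand":[-1,-1,-1,-1,-1]}' |grep -E 'tool|grasp'
python3 -m creep '{"xyz":[[0,0,0],[0,0,0]],"dr":[[0,0,0],[0,0,0]],"hand":[-1,-1]}' >/dev/null
python3 plan.py .5199,.2827,.24,17 .5199,.2827,.12,17
python3 - <<'E'
from h import *
d=grab("scene"); cv2.imwrite("pics/s2.png",cv2.resize(d["image"][170:350,260:440],(600,600)))
d=grab("top"); W=d["W"]; z=W[...,2]; v,u=np.mgrid[0:384,0:512]
m=(u>60)&(u<190)&(v>140)&(v<270)&(z>.195)&(z<.21); p=W[m]
print(m.sum(), np.nanmin(p,0),np.nanmax(p,0)); 
if m.sum()>5: print(cv2.minEnclosingCircle(p[:,:2].astype(np.float32)))
E
```

```text
tool_pos: [0.5199, 0.2806, 0.3452]
grasp_force: 58.7
tool_pos: [0.5185, 0.2795, 0.2434]
grasp_force: 58.7
now [0.519  0.2799 0.2451] yaw 16.87 tilt [-0. -0. -1.] F [-0.3  0.2 -1.5] open 0.121 gf 58.742002844810486 t 10.75 j [ 0.37  0.4  -0.09  1.08 -0.    1.65]
.5199,.2827,.24,17 xyz [0.016 0.011 0.034] dr [-0.     0.    -0.001]
.5199,.2827,.12,17 xyz [0.  0.  0.8] dr [0. 0. 0.]
362 [0.47580397 0.13412808 0.19500542] [0.63261445 0.32058721 0.20998302]
((0.5644263625144958, 0.2250176966190338), 0.11280253529548645)
```

View pics/s2.png

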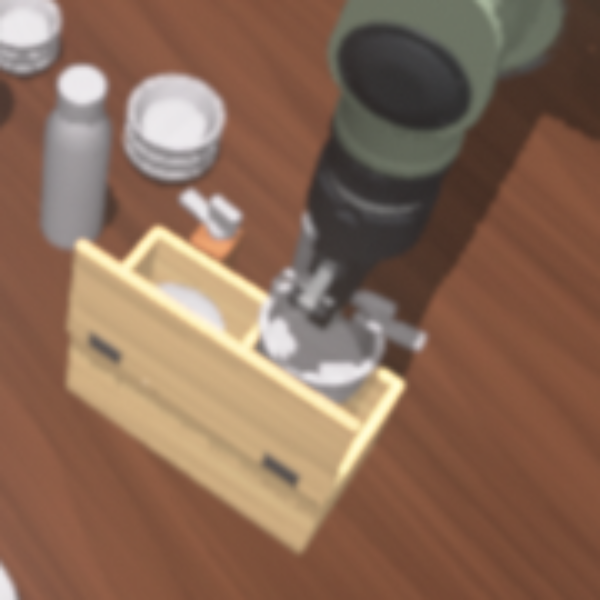

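The pail (320,340) is held over the free compartment. I'm lowering it, slowly at the end.

```bash
python3 -m creep '{"xyz":[[0.016,0.011,0.1],[0.016,0.011,0.25],[0.016,0.011,0.4],[0.016,0.011,0.55],[0.016,0.011,0.7]],"dr":[[0,0,0],[0,0,0],[0,0,0],[0,0,0],[0,0,0]],"hand":[-1,-1,-1,-1,-1]}'
python3 -m creep '{"xyz":[[0,0,0.05],[0,0,0.1],[0,0,0.14],[0,0,0.18],[0,0,0.18]],"dr":[[0,0,0],[0,0,0],[0,0,0],[0,0,0],[0,0,0]],"hand":[-1,-1,-1,-1,-1]}'
python3 plan.py .5199,.2827,.096,17
```

```text
clock: 11.35
tool_pos: [0.5208, 0.2834, 0.1407]
ee_rot: [0.001, 0.596, 0.803, 0.001]
force: [-1.2, 0.0, -1.1]
opening: 0.118
grasp_force: 58.7
clock: 11.85
tool_pos: [0.5199, 0.283, 0.1126]
ee_rot: [0.0, 0.596, 0.803, 0.0]
force: [-0.1, 0.4, -2.1]
opening: 0.119
grasp_force: 58.7
now [0.5199 0.283  0.1126] yaw 16.89 tilt [ 0. -0. -1.] F [-0.1  0.4 -2.1] open 0.119 gf 58.709701895713806 t 11.85 j [ 0.37  0.52 -0.26  0.79 -0.    1.65]
.5199,.2827,.096,17 xyz [-0.002 -0.001  0.111] dr [ 0.     0.    -0.001]
```

```bash
python3 -m creep '{"xyz":[[0,0,0.02],[0,0,0.04],[0,0,0.06],[0,0,0.08],[0,0,0.09]],"dr":[[0,0,0],[0,0,0],[0,0,0],[0,0,0],[0,0,0]],"hand":[-1,-1,-1,-1,-1]}' | grep -E "tool|force"
python3 -m creep '{"xyz":[[0,0,0.01],[0,0,0.01],[0,0,0.015],[0,0,0.02],[0,0,0.02]],"dr":[[0,0,0],[0,0,0],[0,0,0],[0,0,0],[0,0,0]],"hand":[-1,-1,-1,-1,-1]}'| grep -E "tool|force"
```

```text
tool_pos: [0.5198, 0.283, 0.099]
force: [-1.1, -0.9, -1.2]
grasp_force: 58.8
tool_pos: [0.5198, 0.283, 0.0964]
force: [-1.8, -0.8, -0.3]
grasp_force: 59.3
```

```bash
python3 -m creep '{"xyz":[[0,0,0.004],[0,0,0.008],[0,0,0.008]],"dr":[[0,0,0],[0,0,0],[0,0,0]],"hand":[-1,-1,-1]}'| grep -E "tool|force"
python3 plan.py .5199,.2827,.096,17
```

```text
tool_pos: [0.5198, 0.283, 0.0963]
force: [-4.2, -2.0, 7.9]
grasp_force: 60.0
now [0.5198 0.283  0.0963] yaw 16.89 tilt [ 0.001  0.    -1.   ] F [-4.2 -2.   7.9] open 0.12 gf 60.002294182777405 t 13.15 j [ 0.37  0.54 -0.28  0.75 -0.    1.65]
.5199,.2827,.096,17 xyz [-0.002 -0.     0.002] dr [ 0.     0.    -0.001]
```

```bash
python3 -m creep '{"xyz":[[0,0,0],[0,0,0],[0,0,0],[0,0,0],[0,0,0]],"dr":[[0,0,0],[0,0,0],[0,0,0],[0,0,0],[0,0,0]],"hand":[-0.6,-0.3,-0.1,-0.1,-0.1]}'
python3 -m creep '{"xyz":[[0,0,-0.05],[0,0,-0.1],[0,0,-0.2],[0,0,-0.3],[0,0,-0.4]],"dr":[[0,0,0],[0,0,0],[0,0,0],[0,0,0],[0,0,0]],"hand":[-0.1,-0.1,-0.1,-0.1,-0.1]}'
python3 -m creep '{"xyz":[[0,0,-0.2],[0,0,-0.4],[0,0,-0.6],[0,0,-0.8],[0,0,-1]],"dr":[[0,0,0],[0,0,0],[0,0,0],[0,0,0],[0,0,0]],"hand":[-0.1,-0.1,-0.1,-0.1,-0.1]}'
python3 - <<'E'
from h import *
d=grab("top"); cv2.imwrite("pics/t3.png",cv2.resize(d["image"][130:270,60:220],(640,560)))
W=d["W"]; z=W[...,2]; v,u=np.mgrid[0:384,0:512]; c=np.array([.537,.2285]); X=np.array([.956,.293]);Y=np.array([-.293,.956])
L=np.stack([(W[...,:2]-c)@X,(W[...,:2]-c)@Y],-1)
m=(abs(L[...,0])<.05)&(L[...,1]>.008)&(L[...,1]<.105)
for lo,hi in((.055,.066),(.095,.11),(.011,.02)):
    k=m&(z>lo)&(z<hi); p=L[k]; print(lo,k.sum(),p.min(0),p.max(0),np.median(z[k]))
m=(abs(L[...,1])<.12)&(L[...,0]>.02)&(L[...,0]<.15)&(z>.2)&(z<.25); print("lid",m.sum(),[(round(a,2),np.round(np.median(L[...,0][m&(z>a)&(z<a+.01)]),4)) for a in np.arange(.2,.24,.01)],np.nanmax(z[m]))
E
```

```text
clock: 13.65
tool_pos: [0.5199, 0.2831, 0.0951]
ee_rot: [0.0, 0.596, 0.803, 0.0]
force: [-2.4, -0.9, -0.7]
opening: 0.448
grasp_force: 0.0
clock: 14.15
tool_pos: [0.5208, 0.2833, 0.1568]
ee_rot: [0.001, 0.596, 0.803, 0.001]
force: [0.9, 0.2, 1.0]
opening: 0.449
grasp_force: 0.0
clock: 14.65
tool_pos: [0.5203, 0.2831, 0.3078]
ee_rot: [0.001, 0.596, 0.803, 0.001]
force: [0.4, 0.1, 0.3]
opening: 0.452
grasp_force: 0.0
0.055 206 [-0.042589    0.01455343] [0.04276011 0.10182254] 0.05977268629616011
0.095 102 [-0.00821759  0.02027379] [0.00434113 0.09527986] 0.1027332030211381
0.011 397 [-0.03194956  0.02801521] [0.04686952 0.10427022] 0.01628898976116634
lid 935 [(np.float64(0.2), np.float64(0.0693)), (np.float64(0.21), np.float64(0.0702)), (np.float64(0.22), np.float64(0.0712)), (np.float64(0.23), np.float64(0.0748))] 0.23716271794710395
```

View pics/t3.png

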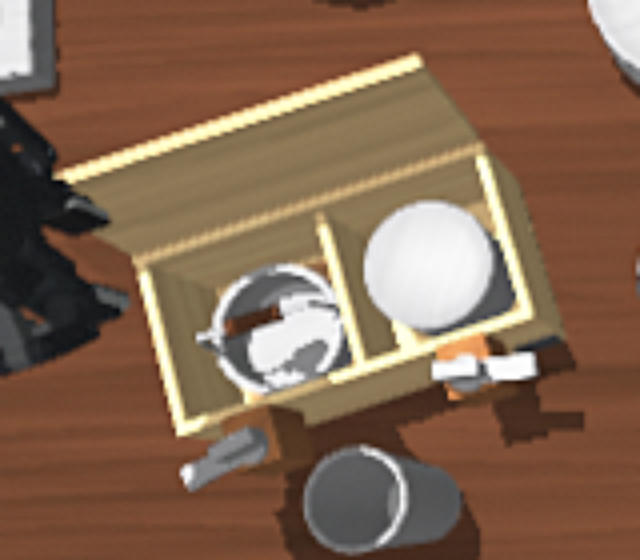

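The pail is upright at the compartment centre (275,325), its rim at z=0.06 and local centre ≈(0,58 mm). The lid is open at about 1.67 rad. Next I shut it from behind.

```bash
cat > loc.py <<'E'
import sys
# case-local x,y,z,yawrel -> world arg for plan
import math,subprocess
c=(.537,.2285); a=math.radians(17.05)
out=[]
for s in sys.argv[1:]:
    x,y,z,w=map(float,s.split(","))
    out.append(f"{c[0]+x*math.cos(a)-y*math.sin(a):.4f},{c[1]+x*math.sin(a)+y*math.cos(a):.4f},{z},{17.05+w}")
subprocess.run(["python3","plan.py"]+out)
E
python3 loc.py .13,0,.325,0 .13,0,.228,0 .095,0,.228,0 .0654,0,.2294,0 .0362,0,.2222,0 .0105,0,.2068,0 -.0095,0,.1844,0 -.0204,0,.162,0 -.0255,0,.1375,0
```

```text
now [0.5222 0.2839 0.3133] yaw 16.88 tilt [ 0.01   0.004 -1.   ] F [0.6 0.4 4.1] open 0.453 gf 0.0 t 14.7 j [ 0.37  0.37  0.04  1.23 -0.    1.65]
0.6613,0.2666,0.325,17.05 xyz [-0.379  0.855 -0.07 ] dr [ 0.003 -0.    -0.001]
0.6613,0.2666,0.228,17.05 xyz [0.    0.    0.647] dr [0. 0. 0.]
0.6278,0.2564,0.228,17.05 xyz [ 0.    -0.233  0.   ] dr [0. 0. 0.]
0.5995,0.2477,0.2294,17.05 xyz [-0.    -0.197 -0.009] dr [0. 0. 0.]
0.5716,0.2391,0.2222,17.05 xyz [-0.    -0.195  0.048] dr [0. 0. 0.]
0.5470,0.2316,0.2068,17.05 xyz [ 0.    -0.171  0.103] dr [0. 0. 0.]
0.5279,0.2257,0.1844,17.05 xyz [-0.    -0.133  0.149] dr [0. 0. 0.]
0.5175,0.2225,0.162,17.05 xyz [-0.    -0.073  0.149] dr [0. 0. 0.]
0.5126,0.2210,0.1375,17.05 xyz [ 0.    -0.034  0.163] dr [0. 0. 0.]
```

```bash
python3 -m creep '{"xyz":[[0,0,-0.1],[-0.1,0.2,-0.1],[-0.2,0.45,-0.1],[-0.3,0.7,-0.1],[-0.38,0.855,-0.1]],"dr":[[0,0,0],[0,0,0],[0,0,0],[0,0,0],[0,0,0]],"hand":[-1,-1,-1,-1,-1]}'
python3 -m creep '{"xyz":[[0,0,0],[0,0,0],[0,0,0]],"dr":[[0,0,0],[0,0,0],[0,0,0]],"hand":[-1,-1,-1]}' >/dev/null
python3 loc.py .13,0,.228,0 .095,0,.228,0
```

```text
clock: 15.2
tool_pos: [0.6618, 0.2653, 0.3207]
ee_rot: [0.001, 0.596, 0.803, 0.001]
force: [0.5, -0.0, 0.3]
opening: -0.001
grasp_force: 0.0
now [0.6584 0.2661 0.3208] yaw 16.92 tilt [ 0.  0. -1.] F [-0.2  1.3  0. ] open -0.001 gf 0.0 t 15.5 j [0.28 0.63 0.47 1.41 0.   1.56]
0.6613,0.2666,0.228,17.05 xyz [-0.003  0.019  0.619] dr [ 0.    -0.    -0.001]
0.6278,0.2564,0.228,17.05 xyz [ 0.    -0.233  0.   ] dr [0. 0. 0.]
```

```bash
python3 -m creep '{"xyz":[[0,0.02,0.12],[0,0.02,0.25],[0,0.02,0.38],[0,0.02,0.5],[0,0.02,0.62]],"dr":[[0,0,0],[0,0,0],[0,0,0],[0,0,0],[0,0,0]],"hand":[-1,-1,-1,-1,-1]}' |grep -E 'tool|force'
python3 -m creep '{"xyz":[[0,-0.05,0],[0,-0.1,0],[0,-0.15,0],[0,-0.2,0],[0,-0.23,0]],"dr":[[0,0,0],[0,0,0],[0,0,0],[0,0,0],[0,0,0]],"hand":[-1,-1,-1,-1,-1]}' |grep -E 'tool|force'
python3 -m creep '{"xyz":[[0,-0.04,0],[0,-0.08,0],[0,-0.12,0],[0,-0.16,0],[0,-0.2,0]],"dr":[[0,0,0],[0,0,0],[0,0,0],[0,0,0],[0,0,0]],"hand":[-1,-1,-1,-1,-1]}' |grep -E 'tool|force'
python3 loc.py  .0362,0,.2222,0 .0105,0,.2068,0 -.0095,0,.1844,0 -.0204,0,.162,0 -.0255,0,.1375,0
```

```text
tool_pos: [0.6608, 0.2673, 0.2277]
force: [1.2, -0.0, 0.3]
grasp_force: 0.0
tool_pos: [0.6284, 0.2565, 0.2285]
force: [-0.2, -0.7, -0.5]
grasp_force: 0.0
tool_pos: [0.5999, 0.2477, 0.2272]
force: [1.9, 1.4, 0.5]
grasp_force: 0.9
now [0.5999 0.2477 0.2272] yaw 16.88 tilt [ 0. -0. -1.] F [1.9 1.4 0.5] open -0.001 gf 0.9467619750648737 t 17.0 j [ 0.28  0.52  0.06  1.11 -0.    1.55]
0.5716,0.2391,0.2222,17.05 xyz [-0.    -0.197  0.033] dr [ 0.     0.    -0.001]
0.5470,0.2316,0.2068,17.05 xyz [ 0.    -0.171  0.103] dr [0. 0. 0.]
0.5279,0.2257,0.1844,17.05 xyz [-0.    -0.133  0.149] dr [0. 0. 0.]
0.5175,0.2225,0.162,17.05 xyz [-0.    -0.073  0.149] dr [0. 0. 0.]
0.5126,0.2210,0.1375,17.05 xyz [ 0.    -0.034  0.163] dr [0. 0. 0.]
```

Contact with about 2 N, so the lid is being pushed. I continue along the arc.

```bash
python3 -m creep '{"xyz":[[0,-0.04,0.003],[0,-0.08,0.008],[0,-0.12,0.015],[0,-0.16,0.024],[0,-0.197,0.033]],"dr":[[0,0,0],[0,0,0],[0,0,0],[0,0,0],[0,0,0]],"hand":[-1,-1,-1,-1,-1]}' |grep -E 'tool|force'
python3 -m creep '{"xyz":[[0,-0.034,0.015],[0,-0.068,0.035],[0,-0.102,0.055],[0,-0.136,0.08],[0,-0.171,0.103]],"dr":[[0,0,0],[0,0,0],[0,0,0],[0,0,0],[0,0,0]],"hand":[-1,-1,-1,-1,-1]}' |grep -E 'tool|force'
python3 -m creep '{"xyz":[[0,-0.028,0.025],[0,-0.056,0.055],[0,-0.085,0.085],[0,-0.11,0.117],[0,-0.133,0.149]],"dr":[[0,0,0],[0,0,0],[0,0,0],[0,0,0],[0,0,0]],"hand":[-1,-1,-1,-1,-1]}' |grep -E 'tool|force'
python3 -m creep '{"xyz":[[0,-0.017,0.03],[0,-0.034,0.06],[0,-0.05,0.09],[0,-0.062,0.12],[0,-0.073,0.149]],"dr":[[0,0,0],[0,0,0],[0,0,0],[0,0,0],[0,0,0]],"hand":[-1,-1,-1,-1,-1]}' |grep -E 'tool|force'
python3 loc.py -.0255,0,.1375,0
```

```text
tool_pos: [0.5714, 0.2391, 0.2219]
force: [2.0, 0.3, -0.5]
grasp_force: 0.8
tool_pos: [0.5469, 0.2317, 0.2064]
force: [0.6, 0.7, 1.4]
grasp_force: 0.8
tool_pos: [0.5278, 0.2259, 0.1838]
force: [-0.0, -0.4, 0.8]
grasp_force: 0.7
tool_pos: [0.5176, 0.2228, 0.1616]
force: [-1.0, 0.2, 1.1]
grasp_force: 0.6
now [0.5176 0.2228 0.1616] yaw 16.89 tilt [-0. -0. -1.] F [-1.   0.2  1.1] open -0.002 gf 0.5878436087368755 t 19.0 j [ 0.28  0.42 -0.28  0.86  0.    1.55]
0.5126,0.2210,0.1375,17.05 xyz [-0.002 -0.035  0.16 ] dr [-0.    -0.    -0.001]
```

```bash
python3 -m creep '{"xyz":[[0,-0.01,0.03],[0,-0.02,0.06],[0,-0.028,0.09],[0,-0.035,0.12],[0,-0.035,0.15]],"dr":[[0,0,0],[0,0,0],[0,0,0],[0,0,0],[0,0,0]],"hand":[-1,-1,-1,-1,-1]}' |grep -E 'tool|force'
python3 -m creep '{"xyz":[[0,0,0.008],[0,0,0.016],[0,0,0.02],[0,0,0.024],[0,0,0.024]],"dr":[[0,0,0],[0,0,0],[0,0,0],[0,0,0],[0,0,0]],"hand":[-1,-1,-1,-1,-1]}' |grep -E 'tool|force'
```

```text
tool_pos: [0.5126, 0.2213, 0.1391]
force: [-1.5, -0.5, 1.5]
grasp_force: 0.6
tool_pos: [0.5124, 0.2212, 0.1374]
force: [-5.5, -2.0, 12.6]
grasp_force: 6.5
```

```bash
python3 -m creep '{"xyz":[[0,0,-0.05],[0,0,-0.2],[0,0,-0.4],[0,0,-0.6],[0,0,-0.8]],"dr":[[0,0,0],[0,0,0],[0,0,0],[0,0,0],[0,0,0]],"hand":[-1,-1,-1,-1,-1]}' |grep -E 'tool|force'
python3 -m creep '{"xyz":[[0.1,-0.1,0],[0,-0.2,0],[-0.2,-0.4,0],[-0.5,-0.6,0],[-0.9,-0.7,0]],"dr":[[0,0,0],[0,0,0],[0,0,0],[0,0,0],[0,0,0]],"hand":[-0.2,-0.2,-0.2,-0.2,-0.2]}' |grep -E 'tool|open'
python3 -m creep '{"xyz":[[0,0,0],[0,0,0]],"dr":[[0,0,0],[0,0,0]],"hand":[-0.2,-0.2]}' >/dev/null
cat > chk.py <<'E'
from h import *
d=grab("top"); im=d["image"].astype(int)
W=d["W"]; z=W[...,2]; c=np.array([.537,.2285]); a=np.radians(17.05); X=np.array([np.cos(a),np.sin(a)]);Y=np.array([-X[1],X[0]])
L=np.stack([(W[...,:2]-c)@X,(W[...,:2]-c)@Y],-1)
m=(abs(L[...,1])<.11)&(L[...,0]>-.058)&(L[...,0]<.06)&(z<.16)
A=np.c_[L[m],np.ones(m.sum())]; k,*_=np.linalg.lstsq(A,z[m],rcond=None); print("lid n",m.sum(),"plane",np.round(k,4),"med z front",np.median(z[m&(L[...,0]<-.045)]))
for n,y in(("L",.07),("R",-.07)):
    near=np.hypot(L[...,0]+.084,L[...,1]-y)<.05
    for nm,lo,hi in(("tab",.149,.163),("arm",.126,.136)):
        k=near&(z>lo)&(z<hi)&(abs(im[...,2]-im[...,0])<30); p=L[k]
        if len(p)>5: print(n,nm,len(p),cv2.minAreaRect(p.astype(np.float32)),"w",np.round(np.median(W[k],0),4),"off",np.round(p.mean(0)-[-.084,y],4))
cv2.imwrite("pics/last.png",cv2.resize(d["image"][130:270,60:220],(640,560)))
E
python3 chk.py
```

```text
tool_pos: [0.5128, 0.2213, 0.2572]
force: [-0.5, -1.1, 0.5]
grasp_force: 0.0
tool_pos: [0.4491, 0.0768, 0.2561]
opening: 0.402
lid n 297 plane [-0.0017  0.0261  0.1236] med z front 0.1200748262768333
```

```bash
python3 plan.py .4768,.1363,.2,5.3 .4768,.1363,.149,5.3
```

```text
now [0.4515 0.0774 0.2562] yaw 16.84 tilt [ 0.001  0.001 -1.   ] F [-0.2  0.3 -0.2] open 0.403 gf 0.0 t 21.25 j [ 0.01  0.15 -0.4   1.02  0.    1.28]
.4768,.1363,.2,5.3 xyz [0.327 0.275 0.375] dr [ 0.    -0.     0.064]
.4768,.1363,.149,5.3 xyz [0.   0.   0.34] dr [0. 0. 0.]
```

```bash
python3 -m creep '{"xyz":[[0.08,0.07,0.08],[0.17,0.14,0.16],[0.25,0.21,0.25],[0.327,0.275,0.375],[0.327,0.275,0.375]],"dr":[[0,0,0.02],[0,0,0.04],[0,0,0.064],[0,0,0.064],[0,0,0.064]],"hand":[-0.2,-0.2,-0.2,-0.2,-0.2]}' 25 |grep -E 'tool|force'
python3 -m creep '{"xyz":[[0,0,0],[0,0,0]],"dr":[[0,0,0],[0,0,0]],"hand":[-0.2,-0.2]}' |grep -E 'tool|force'
python3 plan.py .4768,.1363,.149,5.3
python3 - <<'E'
from h import *
d=grab("scene"); cv2.imwrite("pics/s4.png",cv2.resize(d["image"][190:320,280:410],(600,600)))
E
```

```text
tool_pos: [0.4753, 0.139, 0.1975]
force: [-0.7, -0.4, 0.0]
grasp_force: 0.0
tool_pos: [0.4764, 0.1367, 0.2004]
force: [-0.1, -0.6, 0.6]
grasp_force: 0.0
now [0.4764 0.1367 0.2004] yaw 5.43 tilt [ 0.001 -0.    -1.   ] F [-0.1 -0.6  0.6] open 0.401 gf 0.0 t 21.95 j [ 0.13  0.27 -0.41  0.9  -0.    1.61]
.4768,.1363,.149,5.3 xyz [-0.003  0.002  0.342] dr [0.    0.    0.001]
```

View pics/s4.png

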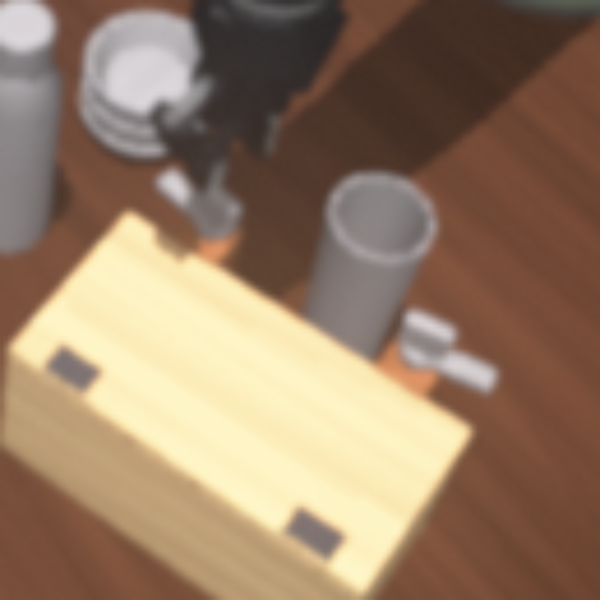

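The lid lies flush on the case (240,400), and the fingers straddle the right tab (215,210). I'm descending to grip it.

```bash
python3 -m creep '{"xyz":[[0,0,0.08],[0,0,0.16],[0,0,0.24],[0,0,0.3],[0,0,0.342]],"dr":[[0,0,0],[0,0,0],[0,0,0],[0,0,0],[0,0,0]],"hand":[-0.2,-0.2,-0.2,-0.2,-0.2]}' |grep -E 'tool|force'
python3 -m creep '{"xyz":[[0,0,0],[0,0,0],[0,0,0],[0,0,0],[0,0,0]],"dr":[[0,0,0],[0,0,0],[0,0,0],[0,0,0],[0,0,0]],"hand":[-0.4,-0.6,-1,-1,-1]}' 25
python3 plan.py .4768,.1363,.149,5.3 .4768,.1363,.149,107.1
```

```text
tool_pos: [0.4757, 0.136, 0.147]
force: [-0.4, -0.2, 0.2]
grasp_force: 0.0
clock: 23.0
tool_pos: [0.4774, 0.1364, 0.1488]
ee_rot: [0.001, 0.673, 0.739, 0.001]
force: [3.9, -0.1, -3.1]
opening: 0.109
grasp_force: 31.1
now [0.4774 0.1364 0.1488] yaw 5.36 tilt [ 0.002  0.    -1.   ] F [ 3.9 -0.1 -3.1] open 0.109 gf 31.126601994037628 t 23.0 j [ 0.13  0.32 -0.48  0.77 -0.    1.61]
.4768,.1363,.149,5.3 xyz [-0.    -0.004 -0.001] dr [ 0.001 -0.     0.   ]
.4768,.1363,.149,107.1 xyz [0. 0. 0.] dr [ 0.     0.    -0.566]
```

```bash
python3 -m creep '{"xyz":[[0,0,0],[0,0,0],[0,0,0],[0,0,0],[0,0,0]],"dr":[[0,0,-0.04],[0,0,-0.08],[0,0,-0.12],[0,0,-0.16],[0,0,-0.19]],"hand":[-1,-1,-1,-1,-1]}' |grep -E 'tool|force'
python3 -m creep '{"xyz":[[0,0,0],[0,0,0],[0,0,0],[0,0,0],[0,0,0]],"dr":[[0,0,-0.04],[0,0,-0.08],[0,0,-0.12],[0,0,-0.16],[0,0,-0.19]],"hand":[-1,-1,-1,-1,-1]}' |grep -E 'tool|force'
python3 -m creep '{"xyz":[[0,0,0],[0,0,0],[0,0,0],[0,0,0],[0,0,0]],"dr":[[0,0,-0.04],[0,0,-0.08],[0,0,-0.12],[0,0,-0.16],[0,0,-0.185]],"hand":[-1,-1,-1,-1,-1]}' |grep -E 'tool|force'
python3 -m creep '{"xyz":[[0,0,0],[0,0,0]],"dr":[[0,0,0],[0,0,0]],"hand":[-1,-1]}' >/dev/null
python3 plan.py .4768,.1363,.149,107.05
```

```text
tool_pos: [0.478, 0.1366, 0.1488]
force: [6.0, 0.7, -5.4]
grasp_force: 30.8
tool_pos: [0.4785, 0.1371, 0.1489]
force: [7.3, 3.5, -7.2]
grasp_force: 30.6
tool_pos: [0.4785, 0.1377, 0.1488]
force: [7.4, 5.1, -6.7]
grasp_force: 30.6
now [0.4785 0.1378 0.1489] yaw 107.13 tilt [ 0.004  0.004 -1.   ] F [ 6.8  4.4 -7.5] open 0.11 gf 30.56565284729004 t 24.7 j [ 0.13  0.32 -0.48  0.77  0.   -0.17]
.4768,.1363,.149,107.05 xyz [ 0.013 -0.006 -0.001] dr [0.001 0.002 0.   ]
```

```bash
python3 -m creep '{"xyz":[[0,0,0],[0,0,0],[0,0,0],[0,0,-0.15],[0,0,-0.3]],"dr":[[0,0,0],[0,0,0],[0,0,0],[0,0,0],[0,0,0]],"hand":[-0.5,-0.2,-0.2,-0.2,-0.2]}' |grep -E 'tool|force|open'
python3 -m creep '{"xyz":[[0,0,-0.2],[0,0,-0.4],[0,0,-0.4]],"dr":[[0,0,0],[0,0,0],[0,0,0]],"hand":[-0.2,-0.2,-0.2]}' |grep -E 'tool|force'
python3 plan.py .46,.18,.25,140 .445,.22,.25,175 .4375,.2705,.22,208.7 .4375,.2705,.149,208.7
```

```text
tool_pos: [0.4752, 0.136, 0.1933]
force: [0.8, 0.3, 0.4]
opening: 0.398
grasp_force: 0.0
tool_pos: [0.4784, 0.1365, 0.2574]
force: [0.4, -0.2, -0.1]
grasp_force: 0.0
now [0.4784 0.1365 0.2574] yaw 107.07 tilt [ 0.007  0.001 -1.   ] F [ 0.4 -0.2 -0.1] open 0.401 gf 0.0 t 25.5 j [ 0.13  0.22 -0.32  1.03 -0.   -0.17]
.46,.18,.25,140 xyz [0.032 0.313 0.049] dr [-0.001  0.002 -0.183]
.445,.22,.25,175 xyz [-0.14   0.248  0.   ] dr [ 0.     0.    -0.194]
.4375,.2705,.22,208.7 xyz [-0.331  0.079  0.2  ] dr [-0.     0.    -0.187]
.4375,.2705,.149,208.7 xyz [0.    0.    0.473] dr [0. 0. 0.]
```

```bash
python3 -m creep '{"xyz":[[0,0.06,0],[0.01,0.12,0],[0.02,0.2,0],[0.03,0.26,0.05],[0.03,0.31,0.05]],"dr":[[0,0,-0.04],[0,0,-0.08],[0,0,-0.12],[0,0,-0.16],[0,0,-0.183]],"hand":[-0.2,-0.2,-0.2,-0.2,-0.2]}' |grep -E 'tool|force'
python3 -m creep '{"xyz":[[-0.03,0.05,0],[-0.06,0.1,0],[-0.09,0.15,0],[-0.12,0.2,0],[-0.14,0.248,0]],"dr":[[0,0,-0.04],[0,0,-0.08],[0,0,-0.12],[0,0,-0.16],[0,0,-0.194]],"hand":[-0.2,-0.2,-0.2,-0.2,-0.2]}' |grep -E 'tool|force'
python3 -m creep '{"xyz":[[-0.07,0.02,0],[-0.14,0.03,0],[-0.2,0.05,0.05],[-0.27,0.065,0.1],[-0.33,0.08,0.15]],"dr":[[0,0,-0.04],[0,0,-0.08],[0,0,-0.12],[0,0,-0.16],[0,0,-0.187]],"hand":[-0.2,-0.2,-0.2,-0.2,-0.2]}' |grep -E 'tool|force'
python3 -m creep '{"xyz":[[0,0,0],[0,0,0]],"dr":[[0,0,0],[0,0,0]],"hand":[-0.2,-0.2]}' >/dev/null
python3 plan.py .4372,.2705,.149,208.7; python3 chk.py
```

```text
tool_pos: [0.4569, 0.1795, 0.2444]
force: [-0.3, 0.3, -0.1]
grasp_force: 0.0
tool_pos: [0.4427, 0.2195, 0.2451]
force: [-0.2, -0.0, 0.4]
grasp_force: 0.0
tool_pos: [0.4351, 0.2699, 0.2224]
force: [1.1, -0.5, 0.4]
grasp_force: 0.0
now [0.4353 0.2694 0.2229] yaw -151.5 tilt [-0.001 -0.001 -1.   ] F [ 0.3  0.9 -0.5] open 0.397 gf 0.0 t 27.2 j [ 0.41  0.28 -0.33  0.97 -0.   -1.66]
.4372,.2705,.149,208.7 xyz [-0.001 -0.015  0.493] dr [ 0.    -0.    -0.001]
lid n 3909 plane [-0.0026 -0.0019  0.1208] med z front 0.12078479042718512
L tab 52 ((-0.08355437219142914, 0.0698627457022667), (0.009823113679885864, 0.027298076078295708), 10.637070655822754) w [0.4361 0.2701 0.156 ] off [ 0.0001 -0.0011]
L arm 28 ((-0.08948416262865067, 0.0693502277135849), (0.009883061982691288, 0.029278233647346497), 22.19655418395996) w [0.4301 0.2674 0.1311] off [-0.0057 -0.0001]
R tab 48 ((-0.08431655913591385, -0.07028210163116455), (0.009836247190833092, 0.02608252689242363), 87.50929260253906) w [0.4771 0.1363 0.156 ] off [-0.0004 -0.0006]
R arm 84 ((-0.06979656964540482, -0.071268729865551), (0.05627337098121643, 0.01544123888015747), 5.465496063232422) w [0.4998 0.1419 0.1301] off [ 0.0208 -0.0019]
```

```bash
python3 -m creep '{"xyz":[[0,-0.012,0.1],[0,-0.012,0.2],[0,-0.012,0.3],[0,-0.012,0.4],[0,-0.012,0.49]],"dr":[[0,0,0],[0,0,0],[0,0,0],[0,0,0],[0,0,0]],"hand":[-0.2,-0.2,-0.2,-0.2,-0.2]}' |grep -E 'tool|force'
python3 -m creep '{"xyz":[[0,0,0],[0,0,0],[0,0,0],[0,0,0],[0,0,0]],"dr":[[0,0,0],[0,0,0],[0,0,0],[0,0,0],[0,0,0]],"hand":[-0.4,-0.6,-1,-1,-1]}' 25
python3 plan.py .4372,.2705,.149,208.7 .4372,.2705,.149,107.05
```

```text
tool_pos: [0.4377, 0.2701, 0.1496]
force: [-0.5, 0.6, 0.2]
grasp_force: 0.0
clock: 28.25
tool_pos: [0.4377, 0.2704, 0.1508]
ee_rot: [-0.0, 0.86, -0.511, 0.001]
force: [-1.2, -2.2, 6.1]
opening: 0.114
grasp_force: 30.0
now [0.4377 0.2704 0.1508] yaw -151.43 tilt [ 0.001 -0.    -1.   ] F [-1.2 -2.2  6.1] open 0.114 gf 29.973092079162598 t 28.25 j [ 0.41  0.35 -0.43  0.79 -0.   -1.66]
.4372,.2705,.149,208.7 xyz [-0.002  0.003  0.012] dr [-0.    -0.    -0.001]
.4372,.2705,.149,107.05 xyz [0. 0. 0.] dr [-0.    -0.     0.565]
```

```bash
python3 -m creep '{"xyz":[[0,0,0],[0,0,0],[0,0,0],[0,0,0],[0,0,0]],"dr":[[0,0,0.04],[0,0,0.08],[0,0,0.12],[0,0,0.16],[0,0,0.19]],"hand":[-1,-1,-1,-1,-1]}' |grep -E 'tool|force'
python3 -m creep '{"xyz":[[0,0,0],[0,0,0],[0,0,0],[0,0,0],[0,0,0]],"dr":[[0,0,0.04],[0,0,0.08],[0,0,0.12],[0,0,0.16],[0,0,0.19]],"hand":[-1,-1,-1,-1,-1]}' |grep -E 'tool|force'
python3 -m creep '{"xyz":[[0,0,0],[0,0,0],[0,0,0],[0,0,0],[0,0,0]],"dr":[[0,0,0.04],[0,0,0.08],[0,0,0.12],[0,0,0.16],[0,0,0.184]],"hand":[-1,-1,-1,-1,-1]}' |grep -E 'tool|force'
python3 -m creep '{"xyz":[[0,0,0],[0,0,0]],"dr":[[0,0,0],[0,0,0]],"hand":[-1,-1]}' >/dev/null
python3 plan.py
python3 -m creep '{"xyz":[[0,0,0],[0,0,0],[0,0,0],[0,0,-0.15],[0,0,-0.3]],"dr":[[0,0,0],[0,0,0],[0,0,0],[0,0,0],[0,0,0]],"hand":[-0.5,-0.2,-0.2,-0.2,-0.2]}' |grep -E 'tool|force|open'
python3 -m creep '{"xyz":[[0,0,-0.2],[0,0,-0.4],[0,0,-0.7],[0,0,-0.7]],"dr":[[0,0,0],[0,0,0],[0,0,0],[0,0,0]],"hand":[-0.2,-0.2,-0.2,-0.2]}' |grep -E 'tool|force'
python3 plan.py .30,.36,.3,107.05
```

```text
tool_pos: [0.4369, 0.2703, 0.1507]
force: [-4.2, -4.3, 8.4]
grasp_force: 30.3
tool_pos: [0.4362, 0.2705, 0.1507]
force: [-5.5, -1.6, 9.7]
grasp_force: 30.5
tool_pos: [0.4358, 0.2711, 0.1507]
force: [-6.7, -0.1, 10.7]
grasp_force: 30.6
now [0.4358 0.2711 0.1507] yaw 107.11 tilt [-0.002  0.001 -1.   ] F [-7.   0.3  9.6] open 0.109 gf 30.623646676540375 t 29.95 j [ 0.41  0.35 -0.43  0.79  0.    0.11]
tool_pos: [0.437, 0.2703, 0.1947]
force: [0.2, 0.7, 0.1]
opening: 0.402
grasp_force: 0.0
tool_pos: [0.4403, 0.2719, 0.3057]
force: [1.2, -0.1, -0.1]
grasp_force: 0.0
now [0.4403 0.2719 0.3057] yaw 107.07 tilt [ 0.009  0.004 -1.   ] F [ 1.2 -0.1 -0.1] open 0.399 gf 0.0 t 30.85 j [ 0.41  0.23 -0.18  1.15  0.    0.11]
.30,.36,.3,107.05 xyz [0.722 0.836 0.031] dr [0.    0.003 0.   ]
```

```bash
python3 -m creep '{"xyz":[[0.15,0.17,0],[0.3,0.34,0],[0.45,0.5,0],[0.6,0.67,0],[0.72,0.83,0]],"dr":[[0,0,0],[0,0,0],[0,0,0],[0,0,0],[0,0,0]],"hand":[-0.2,-0.2,-0.2,-0.2,-0.2]}' |grep -E 'tool|force'
python3 -m creep '{"xyz":[[0,0,0],[0,0,0],[0,0,0]],"dr":[[0,0,0],[0,0,0],[0,0,0]],"hand":[-0.2,-0.2,-0.2]}' |grep clock
python3 chk.py
python3 - <<'E'
from h import *
# arm direction: mean of arm-height points beyond tab vs tab centre, scene+top
c=np.array([.537,.2285]); a=np.radians(17.05); X=np.array([np.cos(a),np.sin(a)]);Y=np.array([-X[1],X[0]])
for cam in("top","scene"):
    d=grab(cam); W=d["W"]; z=W[...,2]; im=d["image"].astype(int); L=np.stack([(W[...,:2]-c)@X,(W[...,:2]-c)@Y],-1)
    for n,y in(("L",.07),("R",-.07)):
        k=(abs(L[...,1]-y)<.025)&(L[...,0]>-.067)&(L[...,0]<-.035)&(z>.1255)&(z<.135); p=L[k]
        t=(abs(L[...,1]-y)<.025)&(abs(L[...,0]+.084)<.025)&(z>.15)&(z<.16); q=L[t]
        if len(p)>3: print(cam,n,len(p),"arm mean",p.mean(0),"tab",q.mean(0),"deg",np.degrees(np.arctan2(*(p.mean(0)-q.mean(0))[::-1])))
    if cam=="scene": cv2.imwrite("pics/s5.png",cv2.resize(d["image"][90:330,200:440],(600,600),interpolation=cv2.INTER_CUBIC))
E
```

```text
tool_pos: [0.2962, 0.3583, 0.2994]
force: [-0.4, 0.7, -0.5]
grasp_force: 0.0
clock: 31.65
lid n 3925 plane [-0.0083  0.0011  0.1209] med z front 0.12107116597097878
L tab 56 ((-0.08378317952156067, 0.06936094909906387), (0.028126953169703484, 0.009978456422686577), 6.2921462059021) w [0.4361 0.2698 0.155 ] off [-0.0002 -0.001 ]
L arm 93 ((-0.06729014217853546, 0.06827180832624435), (0.0535428561270237, 0.014537358656525612), 5.8626933097839355) w [0.4593 0.2757 0.1298] off [ 0.0207 -0.0024]
R tab 49 ((-0.08417850732803345, -0.07019669562578201), (0.02666935883462429, 0.00912247970700264), 0.0967421904206276) w [0.4769 0.1365 0.1559] off [-0.0005 -0.0007]
R arm 88 ((-0.0698532909154892, -0.0717894434928894), (0.05661877617239952, 0.014817183837294579), 6.161516189575195) w [0.4997 0.1415 0.1301] off [ 0.0204 -0.0022]
top L 66 arm mean [-0.0534524   0.06978963] tab [-0.084401    0.06913239] deg 1.2165861425749331
top R 57 arm mean [-0.05405165 -0.06992074] tab [-0.08481776 -0.0700659 ] deg 0.27032571054939153
scene L 51 arm mean [-0.05232084  0.0702872 ] tab [-0.08155305  0.07047607] deg -0.3701957937814864
scene R 45 arm mean [-0.05311285 -0.06915298] tab [-0.08179654 -0.06892242] deg -0.46053762599575127
```

View pics/s5.png

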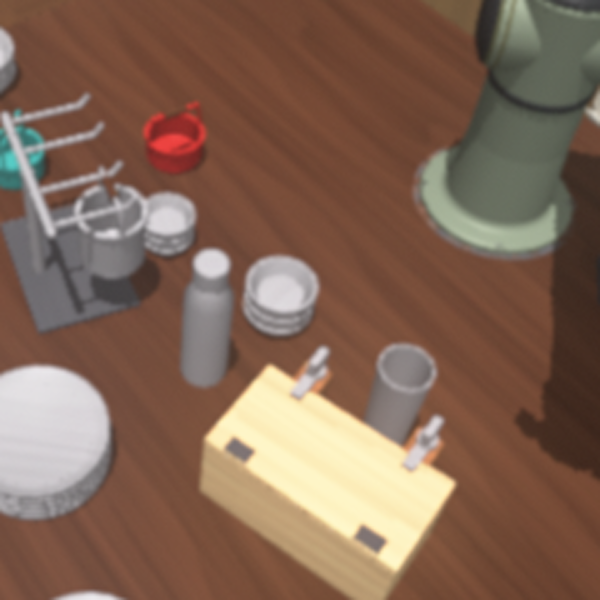

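The lid is shut. Both buttons (312,375) and (427,445) point straight back within about 1°. The tall pail still hangs (110,230), and the flask, tumbler, bowls and the rest stand where they were.

```bash
python3 -c "
from station import r; print(r.hand_in())"
```

```text
the job is handed in; nothing more can be done
None
```

The shallow pail stands on the cork pad in the case with the lid fully shut and both turnbuttons pointing straight back to within about 1°; nothing else was moved, and I handed the job in at about 32 s.

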